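Move the plug-in pressure gauge to the other outlet of the air manifold

ROBOT

A 6-joint arm with a two-finger parallel gripper is mounted at the origin on a cart in front of the work surface, level with it; the furniture and walls round the work are solid. World frame = base frame: x ahead of the robot, y to its left, z up, the work surface at z = 0. Lengths are in m, angles in degrees, forces in N, time in s.
With the tool pointing down it reaches from about 0.225 to 0.725 m from the base axis. Payload 3.1 kg.
Tool frame: the origin (TCP) lies at the very end of the fingers, on their centre line; the grasp point (between the pads) lies 19 mm behind it (env.grip_depth is the distance from the TCP to the grasp point, in m); z points along the fingers, y is the direction in which the jaws open and shut (so a half turn about z gives the same grasp; the last joint's range is limited). The gripper opens to 85 mm and grips with 20 to 120 N. Pads are 22 mm wide; open, the fingers measure 114 mm over their backs; the gripper's body (76 mm by 85 mm) begins 54 mm behind the grasp point. The pads swing forward as they close: fully open they stand 13 mm farther back than shut.
Start: joints at [59.198, 2.75, 5.684, 92.934, 0, 82.678], TCP at [0.209, 0.482, 0.231] pointing down, gripper open.
Joint ranges: [-166.93, 166.93], [-56.73, 111.36], [-69.38, 81.34], [-121.58, 131.49], [-85.45, 84.26], [-180, 180]. Speed limits (degrees/s): [159.86, 159.86, 180, 180, 180, 180].

INTERFACE

Orientations are given as [roll, pitch, yaw] about the fixed x, y, z axes, in that order (R = Rz(yaw) Ry(pitch) Rx(roll)).
In Python, from rig import env gives the robot as it stands.
- The arm moves only by the shell command python3 -m handwheel 'ROWS' [OPENING] [FORCE]. ROWS is JSON, a list of rows, each an object with "offset": the shift along the tool's x, y, z as a fraction of full scale, a list of three; "delta_rot": the turn, a rotation vector about the tool's x, y, z as a fraction of full scale, a list of three. A call has 1 to 10 rows; each row shifts and turns the commanded pose from where the row before left it, along the tool's axes as they then stand; what a row does not reach is not made up. Full scale, the value 1, is 2 cm for a shift and 4 degrees for a turn. A row lasts 1/12 s, in which the tool goes at most 41.7 mm and 7.16 degrees, less where a joint would pass 70% of its speed; a pose out of reach is approached as far as the arm can. A call with a number of a shift or a turn outside -1 to 1 is refused whole. A call with a gripper value outside its range is refused whole. OPENING is the closure, from 0 (fully open) to 1 (shut), set as the call begins (- or left out, the last holds). The fingers move at their own pace and stop on an object; FORCE is the grip in N (left out, the last holds). Time passes only in rows, so rows that do not move let the fingers close. It gives the time, the measured TCP pose, the force and the opening at its end, in the units of the state.
- env.observe(): the state, without advancing time (a new reading comes with each control period).
- env.get_image(name): name is "side" or "top" or "wrist"; returns the picture (480x640x3 uint8, red, green, blue); there is no depth.
- env.camera_info(name): a dict with "fov_y" (degrees; the focal length in pixels is half the picture's height over the tangent of half this angle, whatever the lens; pixels are square), "cx", "cy" (the principal point, pixels), "eye" and "orientation" of the camera in the world; the wrist camera has in their place "tool_from_camera" (4x4, takes a point from camera to tool coordinates, whose origin is the TCP and whose axes are the flange's). Camera axes: x right, y down, z forward; pixel columns grow to the right and rows downward; lengths in m; the calibration is good to about 2 mm. A picture is of the moment at which its call begins: read the wrist's pose just before it. camera_info takes no time and is no camera call.
- env.job_done(): hands the job in, once; it reports no verdict.
The state is a dict: "time_s": time; "joint_pos": joint angles; "qd": joint speeds; "tau": joint torques, N m; "tool_pos": TCP position; "tool_rot": TCP orientation; "contact_force": force on the tool from outside, world axes, zero at the start; "torque": the same for the moment, N m; "opening": finger opening in m.
Only numpy, scipy, OpenCV 4.12 (cv2) and the standard library are available. Lean on these libraries where they do the work, as an engineer would, in place of code of your own. Each camera call takes 0.05 s, during which the arm holds its last target.

TASK

The plug-in pressure gauge is locked in one of the two safety quick couplings on the small air manifold; move it over to the other, empty coupling so that the pressure can be checked there. Turn the sleeve of the gauge's coupling clockwise (seen from above), pressing it down lightly, until its hidden notch meets the lock pin and lets the sleeve be pushed down to free the gauge; pull the gauge straight out, keeping it upright, so that the sleeve snaps back up, then push it straight into the other coupling until it locks, let go and leave it there upright. Go by feel: never press or turn the sleeve hard against its pin, never tug or ram the gauge, and leave the things lying round about where they are.

Things in the scene. Friction and masses are not known exactly. Their poses are not given: they have to be found in the camera images.
- manifold: Fixed air manifold: a grey square bar 200 mm long, 46 wide, its top 56 mm above the bench, on a dark steel base plate 92 x 190 mm; at its left (+y) end a brass valve and hose tail, to 170 mm from the middle. Origin on the bench under its middle; y along the bar, z up. Two couplings stand on top, 60 mm either side of the middle; either may hold the gauge.
- outlet_1: Safety quick coupling that holds the gauge at first: fixed, upright, open end up. Origin on its axis at its base, on the manifold (56 mm above the bench), z up. Above it: brass hex to 10 mm, steel barrel to the mouth at 45 mm, and round the barrel the knurled steel sleeve, 46 mm diameter, 27 mm high, spanning 17 to 44 mm when forward (up). Below the sleeve only the lock pin sticks out.
- mouth_1 (a point): Centre of the mouth of outlet_1 (flat rim, bore 17.2 mm). Inside, three locking balls worked by the sleeve stand in the nipple's groove; they let go when the sleeve is over 5 mm down. A spring plunger then lifts the gauge 5 mm, and the nipple holds the balls apart, so that the sleeve, let go, stays about 4 mm down. When the nipple is pulled out the sleeve snaps up.
- sleeve_1 (a joint): Sleeve of outlet_1, m: 0 = forward (up, sprung), 0.0065 = fully down; spring 6 N at the top, 10 N at the bottom. Turned away from its notch it is stopped at 0.0015 by the lock pin. The notch is in its lower edge and not measured: at first it lies 17 to 77 degrees anticlockwise of the pin (seen from above), so the sleeve is to be turned clockwise that far.
- lock_pin_1: Fixed 3 mm steel lock pin of outlet_1, sticking out of the barrel towards -x of the manifold to 22.5 mm from the axis, under the sleeve. Origin on the coupling's axis at the pin's height, 14 mm above the coupling's origin. The sleeve's notch lets it in over 13 degrees of turn and then stops the turning. The sleeve turns freely otherwise (0.03 N m).
- outlet_2: The empty coupling: same kind, sizes, origin and axes as outlet_1. Its notch stands over its pin (unlocked), so it takes a nipple by pushing alone. Its sleeve needs no touching. Home and locked, the gauge's origin (nipple tip) is 17 to 19 mm above this origin.
- mouth_2 (a point): Centre of the mouth of outlet_2 (flat rim, bore 17.2 mm). A nipple pushed in meets the balls when its tip is 13 mm below the mouth, spreads them and drives the sleeve down (about 7 to 12 N), meets the spring plunger 21 mm below the mouth (4 to 7 N), and locks 26 mm below it; the sleeve then snaps up. At 28 mm the hex rests on the rim: a hard stop.
- sleeve_2 (a joint): Sleeve of outlet_2, same travel and spring as sleeve_1; 0 = forward (up). It goes down about 5 mm while a nipple passes and snaps up when it has locked.
- gauge: Loose plug-in pressure gauge, 0.10 to 0.17 kg, round, 57 mm tall, dial up. Origin at the tip of its nipple, z up its axis. Steel nipple 0 to 28 mm (nose tapered from 10 to 16 mm diameter over 8 mm; groove at 14 to 20), brass hex 28 to 38 (20 wide), steel case 38 to 57 mm, diameter 38 mm: grip here. Locked: origin 19 mm above the coupling's origin (2 mm play downward); lifted: 24 mm.
- bolt: Loose hex bolt lying in front of the manifold, 66 mm long; to be left alone. Origin under its middle.
- screwdriver: Screwdriver behind the manifold, 210 mm long; to be left alone. Origin under its middle.
- tape_measure: Closed tape measure to the right of the manifold, 79 x 38 mm, 62 mm high; to be left alone. Origin under its middle.

How it is judged:
By the outcome, as a careful person would: the job done as asked, in the order asked, and still so for the second after the job is handed in, with the robot touching nothing.
It also fails if it takes over 54 s, if anything falls off the work surface, if the arm or the gripper's body presses on something with over 40 N, if the wrist force passes 120 N, or if a joint passes its speed limit or range.

## Working session

There is one attempt and no reset: what is moved stays moved. The work goes in short steps, Python scripts to look and compute and a shell command to move; the robot and the scene stay as the last step left them, time stands still between calls to the robot, and variables do not carry over. Pictures are saved under pics/ and viewed, and the job is handed in when it is done.

```bash
ls; mkdir -p pics
python3 - <<'E'
from rig import env
import cv2
print(env.observe())
for n in ["side","top","wrist"]:
    print(n,env.camera_info(n))
    cv2.imwrite(f"pics/a_{n}.png",env.get_image(n)[:,:,::-1])
print(env.grip_depth)
E
```

```text
pics
{'time_s': 0.0, 'joint_pos': array([5.91973483e+01, 2.79410134e+00, 5.59146964e+00, 9.29342164e+01,
       1.72562864e-03, 8.26787823e+01]), 'qd': array([-0.00692271, -0.06709513,  0.1024188 , -0.01151154, -0.04500266,
        0.14640719]), 'tau': array([-1.90156229e-04, -3.38783705e+01,  3.20014465e+01,  2.03681889e-02,
       -2.88065603e-04, -1.84049043e-06]), 'tool_pos': array([0.20886264, 0.48099499, 0.23010495]), 'tool_rot': array([-1.79864488e+02, -1.91503509e-02,  1.56518541e+02]), 'contact_force': array([ 0.19617163, -0.45271162,  0.33691908]), 'torque': array([-0.02439552, -0.04259354, -0.04875932]), 'opening': 0.08548185343130027}
side {'fov_y': 52.51544566075876, 'cx': 315.0284871614853, 'cy': 243.66973605993488, 'eye': array([0.17482423, 0.3838962 , 0.57158051]), 'orientation': array([-123.58055222,   -0.40118065, -152.07049884])}
top {'fov_y': 50.38315703729485, 'cx': 317.70714630803667, 'cy': 238.41055399693386, 'eye': array([ 0.35111529, -0.24116126,  0.91262762]), 'orientation': array([-167.56417957,    0.16983372,  -89.84788788])}
wrist {'fov_y': 67.88486064031378, 'cx': 324.36861441996433, 'cy': 237.9730885555261, 'tool_from_camera': array([[ 6.62278048e-04, -9.60246774e-01, -2.79151739e-01,
         7.00991891e-02],
       [ 9.99999410e-01,  3.95439649e-04,  1.01220222e-03,
        -6.73722022e-04],
       [-8.61576249e-04, -2.79152245e-01,  9.60246469e-01,
        -1.43113407e-01],
       [ 0.00000000e+00,  0.00000000e+00,  0.00000000e+00,
         1.00000000e+00]])}
0.0187
```

View pics/a_side.png

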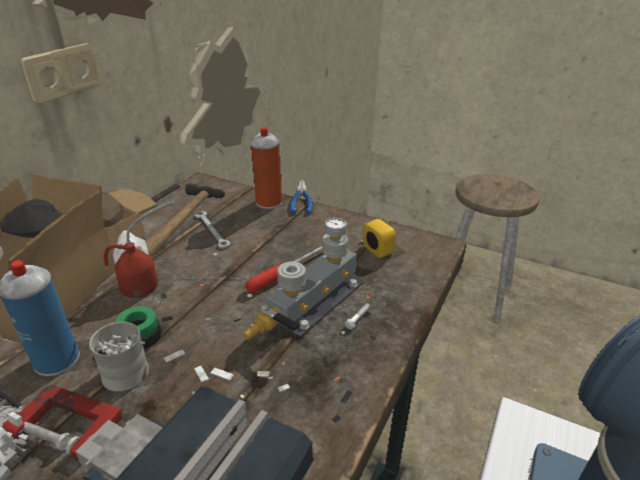

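View pics/a_top.png

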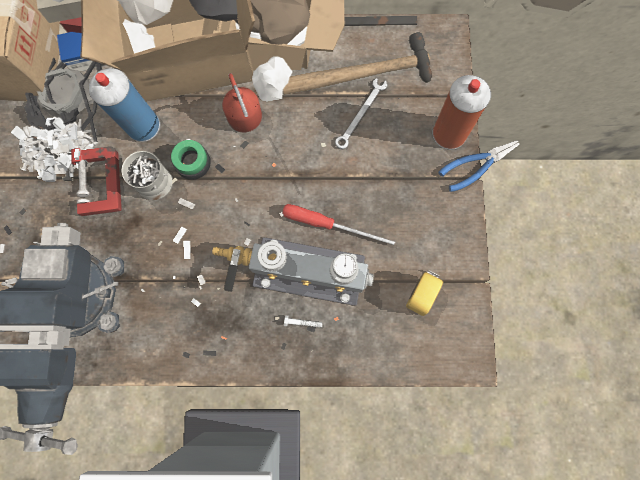

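View pics/a_wrist.png

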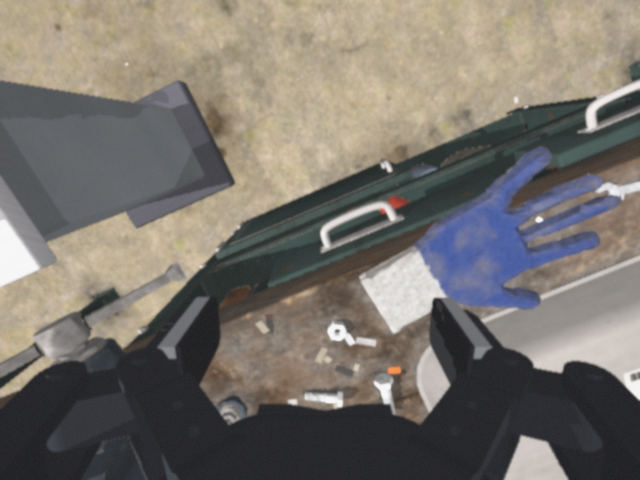

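The side and top views show the manifold with the gauge in the right-hand (-y) coupling, at about (345,266) in top. The empty coupling is at about (272,255). I'll zoom in to measure.

```bash
cat > h.py <<'E'
import numpy as np, cv2
from scipy.spatial.transform import Rotation as R
from rig import env
def cam(n,st=None):
    c=env.camera_info(n); f=240/np.tan(np.radians(c["fov_y"]/2))
    if n=="wrist":
        T=np.eye(4);T[:3,:3]=R.from_euler("xyz",st["tool_rot"],degrees=True).as_matrix();T[:3,3]=st["tool_pos"]
        M=T@c["tool_from_camera"]; return f,c["cx"],c["cy"],M[:3,3],M[:3,:3]
    return f,c["cx"],c["cy"],np.array(c["eye"]),R.from_euler("xyz",c["orientation"],degrees=True).as_matrix()
def ray(C,u,v):
    f,cx,cy,e,M=C; d=M@np.array([(u-cx)/f,(v-cy)/f,1]); return e,d/np.linalg.norm(d)
def onz(C,u,v,z):
    e,d=ray(C,u,v); return e+d*(z-e[2])/d[2]
def proj(C,p):
    f,cx,cy,e,M=C; q=M.T@(np.array(p)-e); return f*q[0]/q[2]+cx,f*q[1]/q[2]+cy
E
python3 - <<'E'
import cv2
a=cv2.imread("pics/a_top.png")[225:325,200:400]; cv2.imwrite("pics/z_top.png",cv2.resize(a,None,fx=4,fy=4,interpolation=cv2.INTER_CUBIC))
a=cv2.imread("pics/a_side.png")[205:345,240:400]; cv2.imwrite("pics/z_side.png",cv2.resize(a,None,fx=4,fy=4,interpolation=cv2.INTER_CUBIC))
E
```

```text
(no output)
```

View pics/z_top.png

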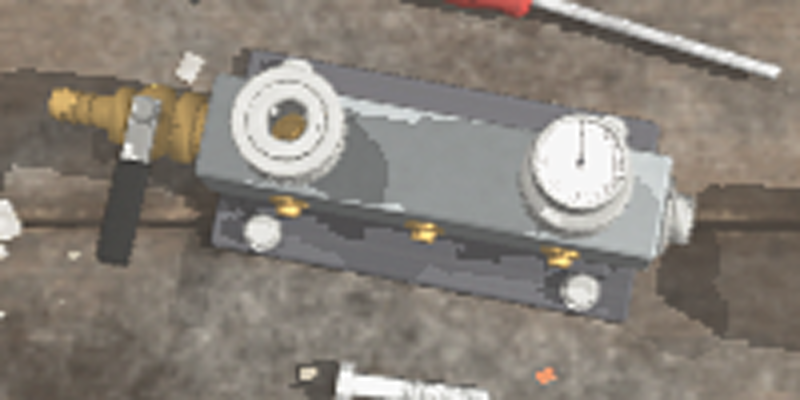

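View pics/z_side.png

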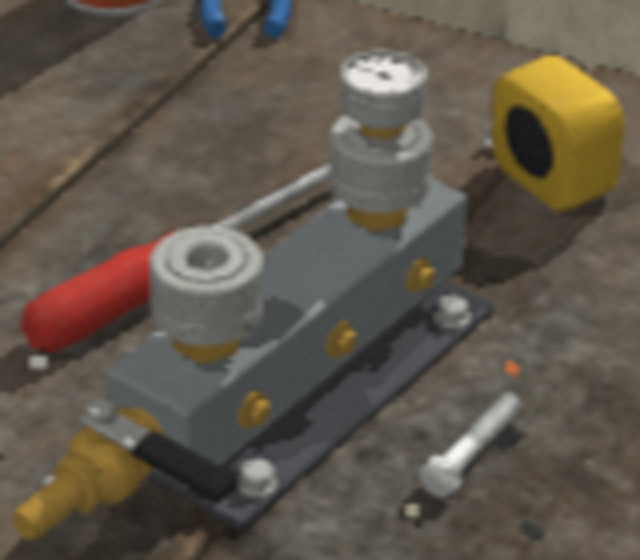

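Run:
```python
from h import *
for n,m,g in [("top",(271.75,254.5),(345.25,265.25)),("side",(292,269.2),(335.75,223.7))]:
    C=cam(n); a=onz(C,*m,.101); b=onz(C,*g,.132); d=a-b
    print(n,a,b,np.hypot(d[0],d[1]),np.degrees(np.arctan2(d[1],d[0])))
```

```text
top [ 0.50327953 -0.16398513  0.101     ] [ 0.48077838 -0.28115437  0.132     ] 0.11931023870359157 79.12927957777886
side [ 0.50166736 -0.16002861  0.101     ] [ 0.47997766 -0.27537358  0.132     ] 0.11736654117703463 79.35034954938932
```

```bash
cat >> h.py <<'E'
def rel(target,yaw=None):
    s=env.observe(); M=R.from_euler("xyz",s["tool_rot"],degrees=True).as_matrix()
    d=M.T@(np.array(target)-s["tool_pos"])
    print("t",s["time_s"],"pos",s["tool_pos"].round(4),"rot",s["tool_rot"].round(2),"tool mm",(d*1e3).round(1),"F",s["contact_force"].round(2),"M",s["torque"].round(3),"open",round(s["opening"],4),"j6",s["joint_pos"][5].round(1))
    if yaw is not None: 
        Rt=R.from_euler("xyz",[180,0,yaw],degrees=True)
        print("rotvec tool deg",np.degrees((R.from_matrix(M).inv()*Rt).as_rotvec()).round(2))
E
python3 -c "
from h import *
rel([.49,-.22,.32],169.2)"
```

```text
t 0.15 pos [0.2089 0.4811 0.2304] rot [-1.7990e+02 -1.0000e-02  1.5652e+02] tool mm [-537.1 -531.3  -88.8] F [0.75 0.49 1.13] M [ 0.006 -0.002  0.006] open 0.0853 j6 82.7
rotvec tool deg [ -0.1   -0.02 -12.68]
```

```bash
python3 -m handwheel '[{"offset":[0,0,-0.9],"delta_rot":[0,0,0]},{"offset":[0,0,-0.9],"delta_rot":[0,0,0]},{"offset":[0,0,-0.9],"delta_rot":[0,0,0]},{"offset":[0,0,-0.9],"delta_rot":[0,0,0]},{"offset":[0,0,-0.9],"delta_rot":[0,0,0]},{"offset":[-1,-1,0],"delta_rot":[0,0,0]},{"offset":[-1,-1,0],"delta_rot":[0,0,0]},{"offset":[-1,-1,0],"delta_rot":[0,0,0]},{"offset":[-1,-1,0],"delta_rot":[0,0,0]},{"offset":[-1,-1,0],"delta_rot":[0,0,0]}]' 0 20
python3 -m handwheel '[{"offset":[-1,-1,0],"delta_rot":[0,0,0]},{"offset":[-1,-1,0],"delta_rot":[0,0,0]},{"offset":[-1,-1,0],"delta_rot":[0,0,0]},{"offset":[-1,-1,0],"delta_rot":[0,0,0]},{"offset":[-1,-1,0],"delta_rot":[0,0,0]},{"offset":[-1,-1,0],"delta_rot":[0,0,0]},{"offset":[-1,-1,0],"delta_rot":[0,0,0]},{"offset":[-1,-1,0],"delta_rot":[0,0,0]},{"offset":[-1,-1,0],"delta_rot":[0,0,0]},{"offset":[-1,-1,0],"delta_rot":[0,0,0]}]'
python3 -c "
from h import *
rel([.491,-.22,.24],169.2)"
```

```text
time_s: 0.98
tool_pos: [0.2612, 0.3488, 0.3209]
tool_rot: [-180.0, -0.0, 156.6]
contact_force: [0.1, -0.5, 0.2]
opening: 0.0853
time_s: 1.82
tool_pos: [0.3649, 0.0855, 0.3211]
tool_rot: [-180.0, -0.0, 156.5]
contact_force: [-0.1, 0.5, -1.3]
opening: 0.0851
t 1.8167 pos [0.3649 0.0855 0.3211] rot [-1.8000e+02 -1.0000e-02  1.5652e+02] tool mm [-237.4 -229.9   81. ] F [-0.09  0.46 -1.28] M [-0.025  0.014  0.019] open 0.0851 j6 26.4
rotvec tool deg [ 0.000e+00 -1.000e-02 -1.268e+01]
```

```bash
python3 -m handwheel '[{"offset":[-1,-1,0.4],"delta_rot":[0,0,0]},{"offset":[-1,-1,0.4],"delta_rot":[0,0,0]},{"offset":[-1,-1,0.4],"delta_rot":[0,0,0]},{"offset":[-1,-1,0.4],"delta_rot":[0,0,0]},{"offset":[-1,-1,0.4],"delta_rot":[0,0,0]},{"offset":[-1,-1,0.4],"delta_rot":[0,0,0]},{"offset":[-1,-1,0.4],"delta_rot":[0,0,0]},{"offset":[-1,-1,0.4],"delta_rot":[0,0,0]},{"offset":[-1,-1,0.4],"delta_rot":[0,0,0]},{"offset":[-1,-1,0.4],"delta_rot":[0,0,0]}]'
python3 -m handwheel '[{"offset":[0,0,0],"delta_rot":[0,0,-0.8]},{"offset":[0,0,0],"delta_rot":[0,0,-0.8]},{"offset":[0,0,0],"delta_rot":[0,0,-0.8]},{"offset":[0,0,0],"delta_rot":[0,0,-0.8]},{"offset":[0,0,0],"delta_rot":[0,0,0]}]'
python3 -c "
from h import *
rel([.491,-.22,.24],169.2)
s=env.observe();cv2.imwrite('pics/w1.png',env.get_image('wrist')[:,:,::-1])
np.save('w1.npy',s,allow_pickle=True)"
```

```text
time_s: 2.65
tool_pos: [0.4686, -0.1776, 0.2405]
tool_rot: [180.0, -0.0, 156.5]
contact_force: [0.3, 0.2, 0.1]
opening: 0.0853
time_s: 3.07
tool_pos: [0.4683, -0.1763, 0.2408]
tool_rot: [180.0, -0.1, 169.4]
contact_force: [-0.1, 0.1, -0.1]
opening: 0.0853
t 3.0667 pos [ 0.4683 -0.1763  0.2408] rot [ 1.7998e+02 -6.0000e-02  1.6936e+02] tool mm [-30.3 -38.7   0.7] F [-0.09  0.14 -0.09] M [-0.001  0.047 -0.023] open 0.0853 j6 -17.7
rotvec tool deg [ 0.02 -0.06  0.16]
```

View pics/w1.png

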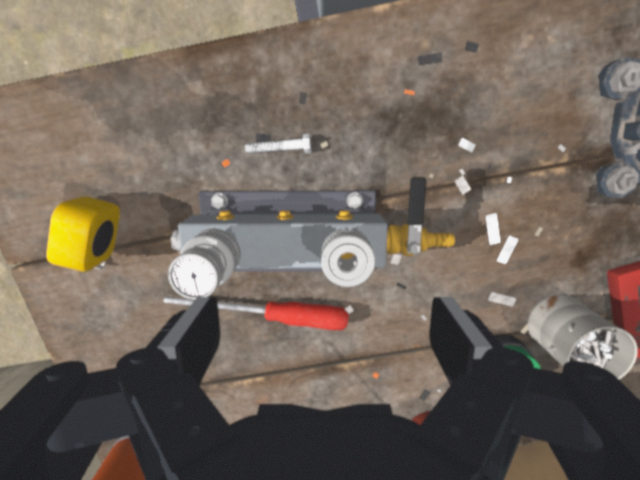

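The gauge dial is at about (194,274), the open mouth at about (348,261), and the bar lies nearly level in the image. I'll refine these with contours.

Run:
```python
from h import *
s=np.load('w1.npy',allow_pickle=True).item(); C=cam("wrist",s)
im=cv2.imread('pics/w1.png'); hsv=cv2.cvtColor(im,cv2.COLOR_BGR2HSV)
m=((hsv[...,2]>185)&(hsv[...,1]<25)).astype(np.uint8)*255
for (x0,y0,x1,y1,z) in [(160,240,235,305,.132),(315,230,380,292,.101)]:
    q=np.zeros_like(m); q[y0:y1,x0:x1]=m[y0:y1,x0:x1]
    cs,_=cv2.findContours(q,cv2.RETR_EXTERNAL,cv2.CHAIN_APPROX_NONE)
    c=max(cs,key=cv2.contourArea); e=cv2.fitEllipse(c)
    print(e, onz(C,*e[0],z))
g=cv2.cvtColor(im,cv2.COLOR_BGR2GRAY)
a=im[175:310,150:400]; cv2.imwrite("pics/z_w1.png",cv2.resize(a,None,fx=3.2,fy=3.2,interpolation=cv2.INTER_CUBIC))
```

```text
((193.53628540039062, 274.7037353515625), (38.34852981567383, 48.717769622802734), 121.81587982177734) [ 0.4812672  -0.28015743  0.132     ]
((346.5165710449219, 261.1119384765625), (48.21614456176758, 54.88306427001953), 86.62828826904297) [ 0.50328186 -0.16439096  0.101     ]
```

View pics/z_w1.png

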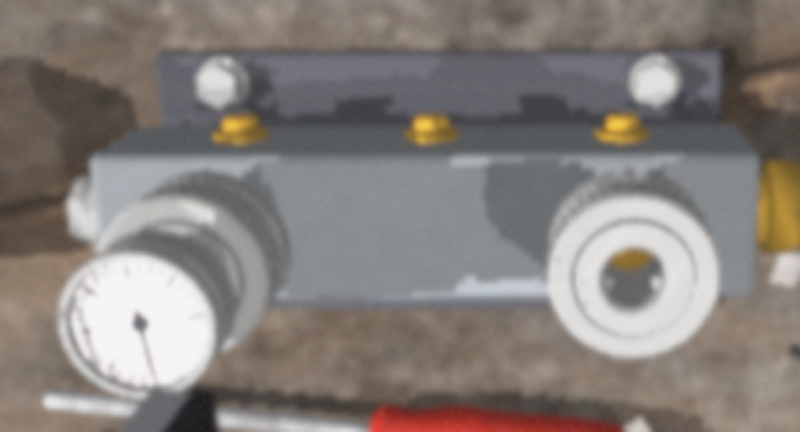

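Run:
```python
from h import *
s=np.load('w1.npy',allow_pickle=True).item(); C=cam("wrist",s)
print(onz(C,193.1,275.6,.132),onz(C,348,261,.101))
rel([.481,-.28,.16],169.3)
```

```text
[ 0.48190942 -0.28068986  0.132     ] [ 0.50341373 -0.16314661  0.101     ]
t 3.1167 pos [ 0.4684 -0.1762  0.2409] rot [ 1.7998e+02 -5.0000e-02  1.6925e+02] tool mm [-31.9 -99.6  80.8] F [-1.01 -0.42 -0.6 ] M [-0.022 -0.054 -0.017] open 0.0854 j6 -17.6
rotvec tool deg [ 0.02 -0.05 -0.05]
```

```bash
python3 -m handwheel '[{"offset":[-0.23,-0.71,0],"delta_rot":[0,0,0]},{"offset":[-0.23,-0.71,0],"delta_rot":[0,0,0]},{"offset":[-0.23,-0.71,0],"delta_rot":[0,0,0]},{"offset":[-0.23,-0.71,0],"delta_rot":[0,0,0]},{"offset":[-0.23,-0.71,0.2],"delta_rot":[0,0,0]},{"offset":[-0.23,-0.71,0.6],"delta_rot":[0,0,0]},{"offset":[-0.23,-0.71,0.8],"delta_rot":[0,0,0]},{"offset":[0,0,0.8],"delta_rot":[0,0,0]},{"offset":[0,0,0.8],"delta_rot":[0,0,0]},{"offset":[0,0,0.3],"delta_rot":[0,0,0]}]'
python3 -m handwheel '[{"offset":[0,0,0],"delta_rot":[0,0,0]},{"offset":[0,0,0],"delta_rot":[0,0,0]}]'
python3 -c "
from h import *
rel([.4815,-.2803,.076],169.3)
s=env.observe();cv2.imwrite('pics/w2.png',env.get_image('wrist')[:,:,::-1])
np.save('w2.npy',s,allow_pickle=True)"
```

```text
time_s: 3.95
tool_pos: [0.4801, -0.2803, 0.1669]
tool_rot: [179.8, -0.3, 169.2]
contact_force: [-0.3, -0.3, -0.3]
opening: 0.0859
time_s: 4.12
tool_pos: [0.4814, -0.2801, 0.1706]
tool_rot: [180.0, -0.1, 169.3]
contact_force: [-0.4, -0.5, 0.5]
opening: 0.0855
t 4.1167 pos [ 0.4814 -0.2801  0.1706] rot [ 1.7996e+02 -8.0000e-02  1.6930e+02] tool mm [-0.3 -0.2 94.6] F [-0.36 -0.52  0.54] M [-0.015 -0.028 -0.012] open 0.0855 j6 -26.4
rotvec tool deg [ 0.04 -0.08 -0.  ]
```

View pics/w2.png

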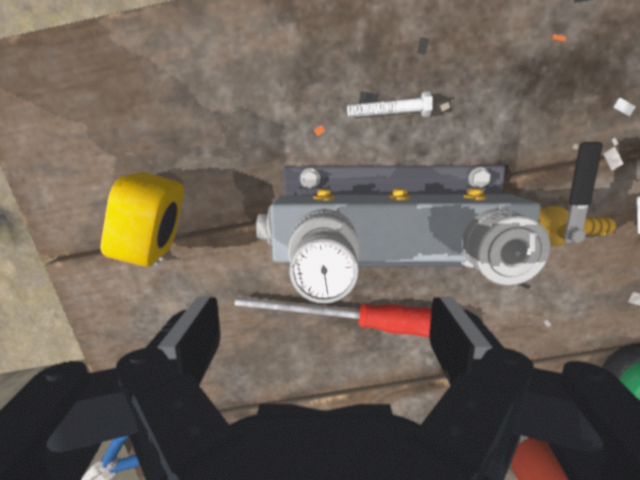

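The dial is at (324,271), centred between the fingers at column 325, so I'll descend over it.

```bash
python3 -m handwheel '[{"offset":[0,0,0.6],"delta_rot":[0,0,0]},{"offset":[0,0,0.6],"delta_rot":[0,0,0]},{"offset":[0,0,0.6],"delta_rot":[0,0,0]},{"offset":[0,0,0.6],"delta_rot":[0,0,0]},{"offset":[0,0,0.6],"delta_rot":[0,0,0]},{"offset":[0,0,0.6],"delta_rot":[0,0,0]},{"offset":[0,0,0.6],"delta_rot":[0,0,0]},{"offset":[0,0,0.53],"delta_rot":[0,0,0]},{"offset":[0,0,0],"delta_rot":[0,0,0]},{"offset":[0,0,0],"delta_rot":[0,0,0]}]'
python3 -m handwheel '[{"offset":[0,0,0],"delta_rot":[0,0,0]},{"offset":[0,0,0],"delta_rot":[0,0,0]},{"offset":[0,0,0],"delta_rot":[0,0,0]}]' 0.35 20
python3 -c "
from h import *
rel([.4815,-.2803,.076],169.3)"
```

```text
time_s: 5.0
tool_pos: [0.4811, -0.2794, 0.0755]
tool_rot: [179.9, -0.1, 169.3]
contact_force: [-0.4, 0.2, -0.5]
opening: 0.0853
time_s: 5.25
tool_pos: [0.4825, -0.2805, 0.0778]
tool_rot: [-179.9, 0.1, 169.3]
contact_force: [1.2, 0.2, 0.3]
opening: 0.0556
t 5.25 pos [ 0.4825 -0.2805  0.0778] rot [-1.7995e+02  1.1000e-01  1.6932e+02] tool mm [ 1.  -0.   1.8] F [1.21 0.18 0.31] M [-0.004  0.048 -0.021] open 0.0556 j6 -26.4
rotvec tool deg [-0.05  0.11  0.02]
```

```bash
python3 -m handwheel '[{"offset":[0,0,0],"delta_rot":[0,0,0]},{"offset":[0,0,0],"delta_rot":[0,0,0]},{"offset":[0,0,0],"delta_rot":[0,0,0]},{"offset":[0,0,0],"delta_rot":[0,0,0]}]' 0.55 20
python3 -m handwheel '[{"offset":[0,0,0],"delta_rot":[0,0,0]},{"offset":[0,0,0],"delta_rot":[0,0,0]}]'
python3 -c "
from h import *
rel([.4815,-.2803,.076],169.3)
cv2.imwrite('pics/s3.png',cv2.resize(env.get_image('side')[180:330,240:400,::-1],None,fx=4,fy=4,interpolation=2))
rel([.4815,-.2803,.076],169.3)
"
```

```text
time_s: 5.58
tool_pos: [0.4823, -0.2807, 0.0778]
tool_rot: [-179.9, 0.1, 169.3]
contact_force: [-0.5, -0.3, 3.2]
opening: 0.0454
time_s: 5.75
tool_pos: [0.4823, -0.2807, 0.0775]
tool_rot: [-179.9, 0.1, 169.3]
contact_force: [0.1, -2.7, 3.0]
opening: 0.045
t 5.75 pos [ 0.4823 -0.2807  0.0775] rot [-1.7992e+02  9.0000e-02  1.6931e+02] tool mm [0.9 0.2 1.5] F [ 0.07 -2.71  3.01] M [-0.405  0.042  0.009] open 0.045 j6 -26.4
rotvec tool deg [-0.08  0.09  0.01]
t 5.8 pos [ 0.4823 -0.2807  0.0774] rot [-1.7992e+02  9.0000e-02  1.6931e+02] tool mm [0.9 0.2 1.4] F [-0.42 -0.79  3.96] M [-0.498 -0.055  0.02 ] open 0.0449 j6 -26.4
rotvec tool deg [-0.08  0.09  0.01]
```

View pics/s3.png

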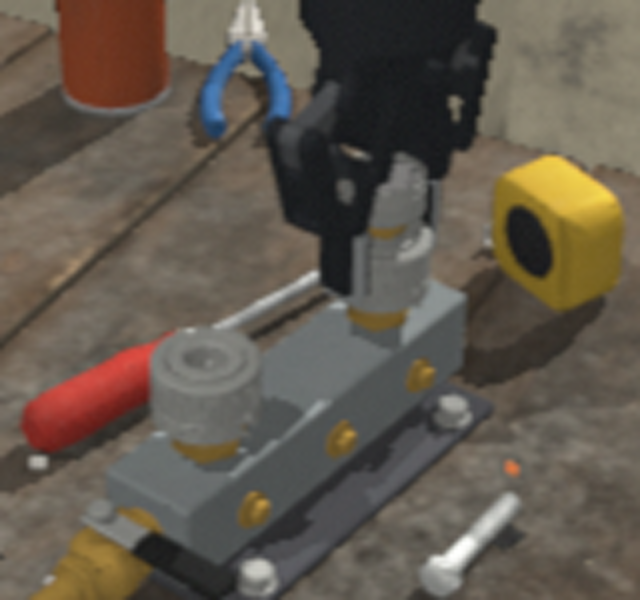

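The side view shows the pads closed on the sleeve of the gauge's coupling, below the gauge. Next: press lightly and turn clockwise a little at a time.

```bash
python3 -m handwheel '[{"offset":[0,0,0.04],"delta_rot":[0,0,0]},{"offset":[0,0,0],"delta_rot":[0,0,0.5]},{"offset":[0,0,0],"delta_rot":[0,0,0.5]},{"offset":[0,0,0],"delta_rot":[0,0,0.5]},{"offset":[0,0,0],"delta_rot":[0,0,0.5]},{"offset":[0,0,0],"delta_rot":[0,0,0]}]'
python3 -c "
from h import *
rel([.4815,-.2803,.076],169.3)"
```

```text
time_s: 6.3
tool_pos: [0.4823, -0.2807, 0.077]
tool_rot: [-179.9, 0.1, 161.2]
contact_force: [-1.2, -1.5, 6.4]
opening: 0.0454
t 6.3 pos [ 0.4823 -0.2807  0.077 ] rot [-1.7992e+02  1.1000e-01  1.6124e+02] tool mm [0.9 0.1 1. ] F [-1.19 -1.46  6.36] M [-0.45   0.133 -0.041] open 0.0454 j6 -18.3
rotvec tool deg [-0.08  0.1  -8.06]
```

```bash
python3 -m handwheel '[{"offset":[0,0,0.03],"delta_rot":[0,0,0]},{"offset":[0,0,0],"delta_rot":[0,0,0]}]'; python3 -m handwheel '[{"offset":[0,0,0.03],"delta_rot":[0,0,0]},{"offset":[0,0,0],"delta_rot":[0,0,0]}]';python3 -m handwheel '[{"offset":[0,0,0.03],"delta_rot":[0,0,0]},{"offset":[0,0,0],"delta_rot":[0,0,0]}]'
```

```text
time_s: 6.47
tool_pos: [0.4824, -0.2807, 0.0769]
tool_rot: [-179.9, 0.1, 161.3]
contact_force: [-1.1, -1.9, 7.6]
opening: 0.045
time_s: 6.63
tool_pos: [0.4824, -0.2807, 0.0768]
tool_rot: [-179.9, 0.1, 161.3]
contact_force: [-2.4, -1.2, 9.1]
opening: 0.0452
time_s: 6.8
tool_pos: [0.4824, -0.2808, 0.0767]
tool_rot: [-179.9, 0.1, 161.3]
contact_force: [-1.7, -0.6, 11.2]
opening: 0.0448
```

```bash
python3 -m handwheel '[{"offset":[0,0,-0.03],"delta_rot":[0,0,0.5]},{"offset":[0,0,0],"delta_rot":[0,0,0.5]},{"offset":[0,0,0],"delta_rot":[0,0,0.5]},{"offset":[0,0,0],"delta_rot":[0,0,0]}]'; python3 -m handwheel '[{"offset":[0,0,0],"delta_rot":[0,0,0.5]},{"offset":[0,0,0],"delta_rot":[0,0,0.5]},{"offset":[0,0,0],"delta_rot":[0,0,0]}]';python3 -c "
from h import *
rel([.4815,-.2803,.076],169.3)"
```

```text
time_s: 7.13
tool_pos: [0.4824, -0.2807, 0.0768]
tool_rot: [-179.9, 0.1, 155.2]
contact_force: [-1.8, 0.1, 9.8]
opening: 0.0449
time_s: 7.38
tool_pos: [0.4824, -0.2808, 0.0768]
tool_rot: [-179.9, 0.1, 151.2]
contact_force: [-1.8, -1.0, 9.3]
opening: 0.0451
t 7.3833 pos [ 0.4824 -0.2808  0.0768] rot [-1.7993e+02  1.5000e-01  1.5124e+02] tool mm [1.  0.  0.8] F [-1.84 -1.04  9.34] M [-0.283  0.416 -0.1  ] open 0.0451 j6 -8.3
rotvec tool deg [ -0.09   0.14 -18.06]
```

```bash
cat > q.py <<'E'
from h import *
s=env.observe();print("Z",s["tool_pos"].round(5),"yaw",s["tool_rot"].round(2),"F",s["contact_force"].round(1),"M",s["torque"].round(3),s["time_s"])
E
for i in 1; do python3 -m handwheel '[{"offset":[0,0,0],"delta_rot":[0,0,0.5]},{"offset":[0,0,0],"delta_rot":[0,0,0.5]},{"offset":[0,0,0],"delta_rot":[0,0,0]}]'>/dev/null; python3 q.py; done
python3 -m handwheel '[{"offset":[0,0,0],"delta_rot":[0,0,0.5]},{"offset":[0,0,0],"delta_rot":[0,0,0.5]},{"offset":[0,0,0],"delta_rot":[0,0,0]}]'>/dev/null; python3 q.py
```

```text
Z [ 0.48236 -0.28082  0.07671] yaw [-1.7994e+02  1.5000e-01  1.4724e+02] F [-1.6 -0.5  9.2] M [-0.282  0.471 -0.016] 7.6333
Z [ 0.48233 -0.28085  0.07679] yaw [-1.7995e+02  1.6000e-01  1.4324e+02] F [-1.5 -1.1  8.5] M [-0.294  0.469 -0.016] 7.8833
```

Turned 26° so far with low torque, so I'll carry on.

```bash
python3 -m handwheel '[{"offset":[0,0,0],"delta_rot":[0,0,0.5]},{"offset":[0,0,0],"delta_rot":[0,0,0.5]},{"offset":[0,0,0],"delta_rot":[0,0,0]}]'>/dev/null; python3 q.py
python3 -m handwheel '[{"offset":[0,0,0],"delta_rot":[0,0,0.5]},{"offset":[0,0,0],"delta_rot":[0,0,0.5]},{"offset":[0,0,0],"delta_rot":[0,0,0]}]'>/dev/null; python3 q.py
```

```text
Z [ 0.48231 -0.28084  0.07679] yaw [-1.7995e+02  1.6000e-01  1.3924e+02] F [-2.9 -0.4  9.5] M [-0.253  0.502 -0.042] 8.1333
Z [ 0.48229 -0.28088  0.07683] yaw [-1.7996e+02  1.6000e-01  1.3524e+02] F [-1.1 -1.8  9.7] M [-0.318  0.482 -0.07 ] 8.3833
```

```bash
python3 -c "
from h import *
cv2.imwrite('pics/w4.png',env.get_image('wrist')[:,:,::-1])"
```

```text
(no output)
```

View pics/w4.png

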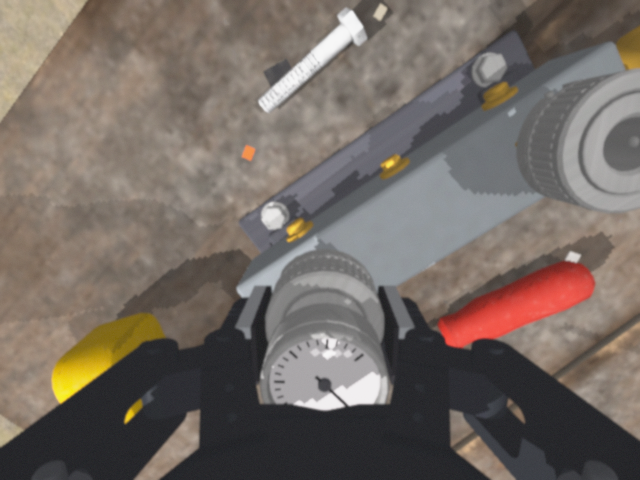

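The wrist view shows the pads on the sleeve flanks at (270,320) and (385,320), with the dial clear between them.

```bash
python3 -m handwheel '[{"offset":[0,0,0],"delta_rot":[0,0,0.5]},{"offset":[0,0,0],"delta_rot":[0,0,0.5]},{"offset":[0,0,0],"delta_rot":[0,0,0]}]'>/dev/null; python3 q.py
python3 -m handwheel '[{"offset":[0,0,0],"delta_rot":[0,0,0.5]},{"offset":[0,0,0],"delta_rot":[0,0,0.5]},{"offset":[0,0,0],"delta_rot":[0,0,0]}]'>/dev/null; python3 q.py
```

```text
Z [ 0.48227 -0.28086  0.0768 ] yaw [-1.7997e+02  1.6000e-01  1.3124e+02] F [-2.1 -1.8 10. ] M [-0.259  0.503 -0.07 ] 8.6833
Z [ 0.48227 -0.28089  0.07684] yaw [-1.7998e+02  1.7000e-01  1.2724e+02] F [-1.8 -0.8 10.3] M [-0.314  0.491 -0.069] 8.9333
```

```bash
python3 -m handwheel '[{"offset":[0,0,0],"delta_rot":[0,0,0.5]},{"offset":[0,0,0],"delta_rot":[0,0,0.5]},{"offset":[0,0,0],"delta_rot":[0,0,0]}]'>/dev/null; python3 q.py
python3 -m handwheel '[{"offset":[0,0,0],"delta_rot":[0,0,0.5]},{"offset":[0,0,0],"delta_rot":[0,0,0.5]},{"offset":[0,0,0],"delta_rot":[0,0,0]}]'>/dev/null; python3 q.py
```

```text
Z [ 0.48223 -0.28088  0.07682] yaw [-1.7999e+02  1.7000e-01  1.2324e+02] F [-1.7 -1.4  8.9] M [-0.319  0.544 -0.076] 9.1833
Z [ 0.48221 -0.28087  0.07682] yaw [-1.8000e+02  1.6000e-01  1.1923e+02] F [-1.6 -1.   9.2] M [-0.254  0.545 -0.041] 9.4333
```

```bash
python3 -m handwheel '[{"offset":[0,0,0],"delta_rot":[0,0,0.5]},{"offset":[0,0,0],"delta_rot":[0,0,0.5]},{"offset":[0,0,0],"delta_rot":[0,0,0]}]'>/dev/null; python3 q.py
python3 -m handwheel '[{"offset":[0,0,0],"delta_rot":[0,0,0.5]},{"offset":[0,0,0],"delta_rot":[0,0,0.5]},{"offset":[0,0,0],"delta_rot":[0,0,0]}]'>/dev/null; python3 q.py
```

```text
Z [ 0.48219 -0.28087  0.07659] yaw [1.7999e+02 1.6000e-01 1.1522e+02] F [-1.2 -2.4  8.8] M [-0.286  0.512 -0.167] 9.6833
Z [ 0.48209 -0.28082  0.07562] yaw [1.8000e+02 1.3000e-01 1.1123e+02] F [-0.3 -2.6  4.9] M [-0.526  0.21  -0.106] 9.9333
```

At 58° the height dropped by about 1.2 mm and the force fell, so the notch has met the pin. Now I'll press the sleeve down.

```bash
python3 -m handwheel '[{"offset":[0,0,0.05],"delta_rot":[0,0,0]},{"offset":[0,0,0.05],"delta_rot":[0,0,0]},{"offset":[0,0,0],"delta_rot":[0,0,0]}]'>/dev/null; python3 q.py
python3 -m handwheel '[{"offset":[0,0,0.05],"delta_rot":[0,0,0]},{"offset":[0,0,0],"delta_rot":[0,0,0]}]'>/dev/null; python3 q.py
```

```text
Z [ 0.48212 -0.28083  0.0736 ] yaw [1.7999e+02 1.3000e-01 1.1128e+02] F [-1.2 -2.3  5.8] M [-0.526  0.201 -0.1  ] 10.1833
Z [ 0.48214 -0.28082  0.07289] yaw [1.7999e+02 1.3000e-01 1.1128e+02] F [-0.4 -2.   6.6] M [-0.451  0.274 -0.092] 10.35
```

```bash
python3 -m handwheel '[{"offset":[0,0,0.035],"delta_rot":[0,0,0]},{"offset":[0,0,0],"delta_rot":[0,0,0]}]'>/dev/null; python3 q.py
python3 -m handwheel '[{"offset":[0,0,0.035],"delta_rot":[0,0,0]},{"offset":[0,0,0],"delta_rot":[0,0,0]}]'>/dev/null; python3 q.py;python3 -c "
from h import *
cv2.imwrite('pics/w5.png',env.get_image('wrist')[:,:,::-1])"
```

```text
Z [ 0.48213 -0.28083  0.07251] yaw [1.7999e+02 1.4000e-01 1.1128e+02] F [-1.4 -1.6  7.3] M [-0.334  0.351 -0.11 ] 10.5167
Z [ 0.48216 -0.28086  0.07212] yaw [1.7998e+02 1.5000e-01 1.1128e+02] F [-1.8 -1.9  8.1] M [-0.218  0.469 -0.067] 10.6833
```

View pics/w5.png

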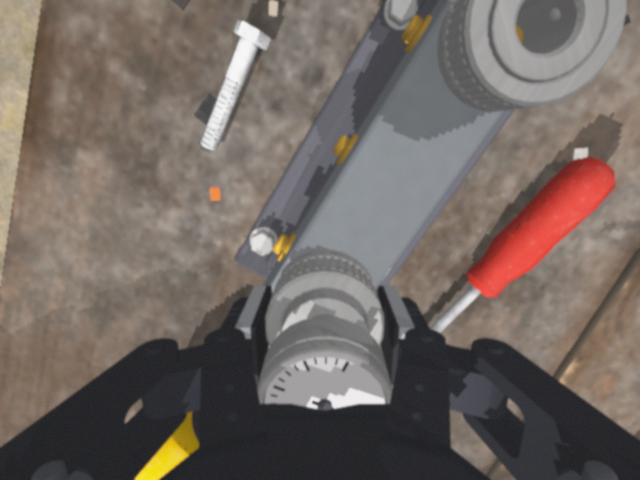

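```bash
python3 -m handwheel '[{"offset":[0,0,0.04],"delta_rot":[0,0,0]},{"offset":[0,0,0],"delta_rot":[0,0,0]},{"offset":[0,0,0],"delta_rot":[0,0,0]}]'>/dev/null; python3 q.py
python3 -c "
from h import *
cv2.imwrite('pics/s6.png',cv2.resize(env.get_image('side')[180:330,240:400,::-1],None,fx=4,fy=4,interpolation=2))
"
```

```text
Z [ 0.48215 -0.28088  0.0715 ] yaw [1.7998e+02 1.5000e-01 1.1128e+02] F [-1.6 -0.2  9.5] M [-0.262  0.486 -0.084] 10.9833
```

View pics/s6.png

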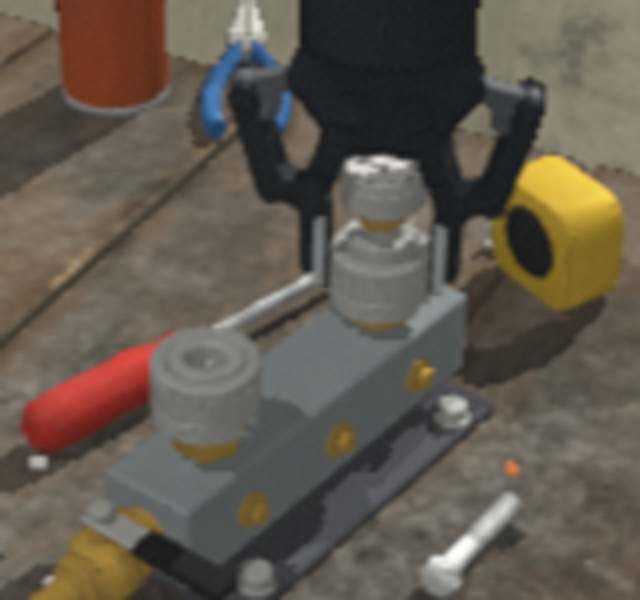

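The side view shows the sleeve down about 5 mm, and the dial top at y≈157 suggests the gauge hasn't lifted yet. A little more.

```bash
python3 -m handwheel '[{"offset":[0,0,0.04],"delta_rot":[0,0,0]},{"offset":[0,0,0],"delta_rot":[0,0,0]},{"offset":[0,0,0],"delta_rot":[0,0,0]}]'>/dev/null; python3 q.py
python3 -m handwheel '[{"offset":[0,0,0.04],"delta_rot":[0,0,0]},{"offset":[0,0,0],"delta_rot":[0,0,0]},{"offset":[0,0,0],"delta_rot":[0,0,0]}]'>/dev/null; python3 q.py
python3 -c "
from h import *
cv2.imwrite('pics/s7f.png',env.get_image('side')[:,:,::-1])
a=cv2.imread('pics/a_side.png')[215:295,290:380];b=cv2.imread('pics/s7f.png')[215:295,290:380]
cv2.imwrite('pics/s7.png',cv2.resize(np.hstack([a,b]),None,fx=4.4,fy=4.4,interpolation=2))
"
```

```text
Z [ 0.48215 -0.28088  0.07131] yaw [1.7998e+02 1.6000e-01 1.1128e+02] F [-2.3 -0.1 11.9] M [-0.181  0.681 -0.06 ] 11.2833
Z [ 0.4822  -0.28087  0.07126] yaw [179.97   0.18 111.29] F [-3.7  0.5 14.2] M [ 0.012  0.982 -0.098] 11.5333
```

View pics/s7.png

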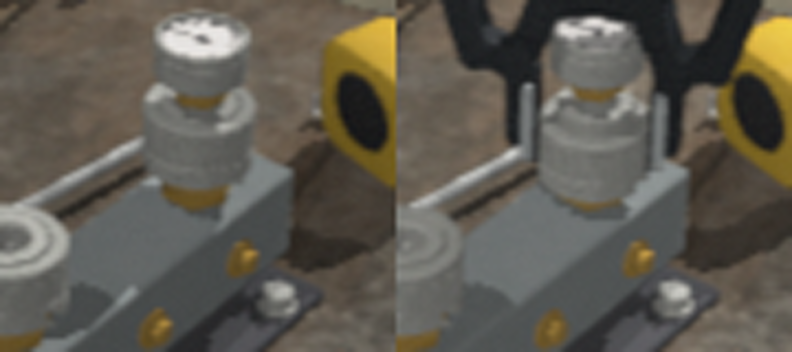

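The sleeve is at its stop (14 N) and the gauge has lifted about 5 mm: the dial rim went from y≈55 to 42, at roughly 2.6 px/mm. I'll ease off and let go.

```bash
python3 -m handwheel '[{"offset":[0,0,-0.1],"delta_rot":[0,0,0]},{"offset":[0,0,-0.05],"delta_rot":[0,0,0]},{"offset":[0,0,0],"delta_rot":[0,0,0]}]'>/dev/null; python3 q.py
python3 -m handwheel '[{"offset":[0,0,0],"delta_rot":[0,0,0]},{"offset":[0,0,0],"delta_rot":[0,0,0]},{"offset":[0,0,0],"delta_rot":[0,0,0]},{"offset":[0,0,0],"delta_rot":[0,0,0]}]' 0.2 20; python3 q.py
```

```text
Z [ 0.48213 -0.28083  0.07241] yaw [1.7999e+02 1.4000e-01 1.1128e+02] F [-1.  -1.8  7.9] M [-0.369  0.405 -0.089] 11.8333
time_s: 12.17
tool_pos: [0.4811, -0.2791, 0.0697]
tool_rot: [-179.9, -0.1, 111.3]
contact_force: [-0.2, 0.6, 0.0]
opening: 0.0684
Z [ 0.48113 -0.27906  0.06966] yaw [-1.7995e+02 -1.4000e-01  1.1133e+02] F [-0.2  0.6  0. ] M [-0.042  0.002 -0.019] 12.1667
```

```bash
python3 -c "
from h import *
rel([.4822,-.2808,.110],111.3)"
```

```text
t 12.1667 pos [ 0.4811 -0.2791  0.0697] rot [-1.7995e+02 -1.4000e-01  1.1133e+02] tool mm [ -1.9   0.3 -40.3] F [-0.23  0.57  0.03] M [-0.042  0.002 -0.019] open 0.0684 j6 31.6
rotvec tool deg [-0.05 -0.14  0.03]
```

```bash
python3 -m handwheel '[{"offset":[0,0,-0.5],"delta_rot":[0,0,0]},{"offset":[0,0,-0.5],"delta_rot":[0,0,0]},{"offset":[-0.05,0.01,-0.5],"delta_rot":[0,0,0]},{"offset":[-0.05,0,-0.5],"delta_rot":[0,0,0]},{"offset":[0,0,0],"delta_rot":[0,0,0]},{"offset":[0,0,0],"delta_rot":[0,0,0]},{"offset":[0,0,0],"delta_rot":[0,0,0]}]'
python3 -c "
from h import *
rel([.4822,-.2808,.110],111.3)
cv2.imwrite('pics/w8.png',env.get_image('wrist')[:,:,::-1]);b=env.get_image('side')[:,:,::-1]
cv2.imwrite('pics/s8.png',cv2.resize(b[195:315,280:400],None,fx=4.8,fy=4.8,interpolation=2))"
```

```text
time_s: 12.75
tool_pos: [0.4828, -0.2819, 0.1112]
tool_rot: [180.0, 0.0, 111.3]
contact_force: [-0.5, 0.5, -0.3]
opening: 0.0688
t 12.75 pos [ 0.4828 -0.2819  0.1112] rot [1.7999e+02 2.0000e-02 1.1132e+02] tool mm [ 1.2 -0.2  1.2] F [-0.55  0.54 -0.27] M [-0.031  0.007  0.029] open 0.0688 j6 31.5
rotvec tool deg [0.01 0.02 0.02]
```

View pics/w8.png

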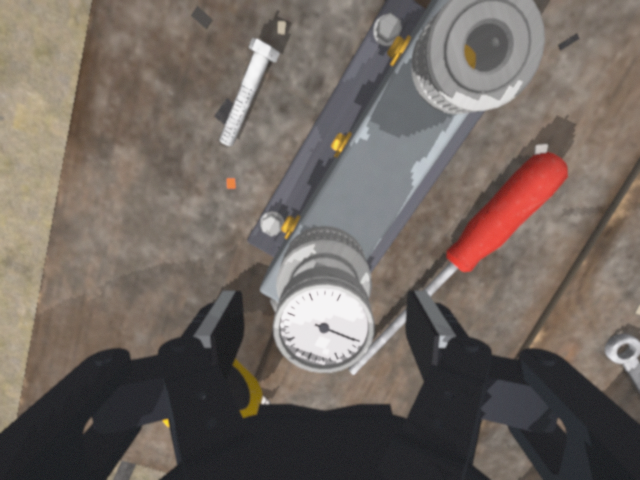

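View pics/s8.png

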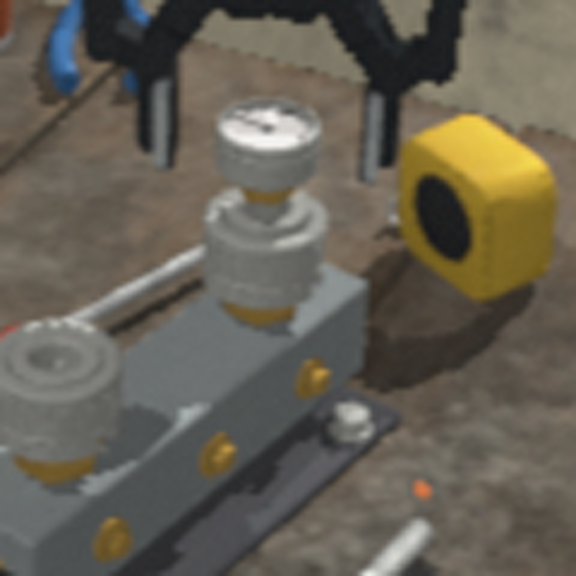

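```bash
python3 -m handwheel '[{"offset":[0,0,0],"delta_rot":[0,0,0]},{"offset":[0,0,0],"delta_rot":[0,0,0]},{"offset":[0,0,0],"delta_rot":[0,0,0]},{"offset":[0,0,0],"delta_rot":[0,0,0]},{"offset":[0,0,0],"delta_rot":[0,0,0]},{"offset":[0,0,0],"delta_rot":[0,0,0]}]' 0.65 45; python3 q.py
python3 -m handwheel '[{"offset":[0,0,0],"delta_rot":[0,0,0]},{"offset":[0,0,0],"delta_rot":[0,0,0]}]'; python3 q.py
python3 - <<'E'
from h import *
s=env.observe(); s["tool_pos"]=np.array([.4828,-.2819,.1112]); s["tool_rot"]=np.array([180,0,111.32])
C=cam("wrist",s)
im=cv2.imread('pics/w8.png'); cv2.imwrite('pics/z8.png',cv2.resize(im[0:110,400:560],None,fx=5,fy=5,interpolation=2))
print(onz(C,324,327,.137),onz(C,489,42,.101))
E
```

```text
time_s: 13.35
tool_pos: [0.4824, -0.2816, 0.1106]
tool_rot: [-180.0, -0.0, 111.3]
contact_force: [-1.1, 1.0, -0.4]
opening: 0.0369
Z [ 0.4824  -0.28157  0.11063] yaw [-1.7997e+02 -4.0000e-02  1.1132e+02] F [-1.1  1.  -0.4] M [0.079 0.152 0.002] 13.35
time_s: 13.52
tool_pos: [0.4824, -0.2816, 0.1106]
tool_rot: [-180.0, -0.0, 111.3]
contact_force: [-0.9, 1.1, -0.9]
opening: 0.0364
Z [ 0.48242 -0.28158  0.11064] yaw [-1.7997e+02 -3.0000e-02  1.1132e+02] F [-0.9  1.1 -0.9] M [ 0.051  0.171 -0.059] 13.5167
[ 0.48236822 -0.28031913  0.137     ] [ 0.50433343 -0.16158816  0.101     ]
```

View pics/z8.png

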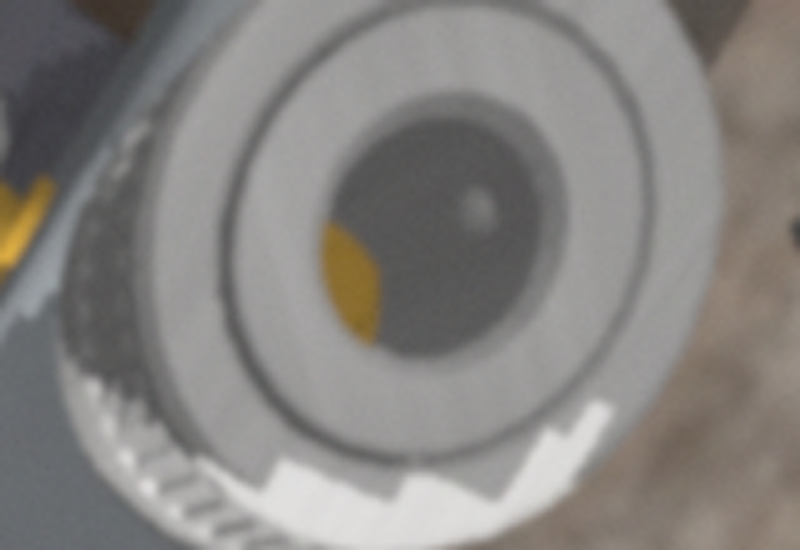

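```bash
python3 -m handwheel '[{"offset":[0,0,-0.15],"delta_rot":[0,0,0]},{"offset":[0,0,-0.15],"delta_rot":[0,0,0]},{"offset":[0,0,0],"delta_rot":[0,0,0]}]'; python3 q.py
python3 - <<'E'
from h import *
s=env.observe(); s["tool_pos"]=np.array([.4828,-.2819,.1112]); s["tool_rot"]=np.array([180,0,111.32])
C=cam("wrist",s)
a,b=onz(C,324,327,.137),onz(C,488.3,45.8,.101); d=b-a;print(b,d,np.hypot(d[0],d[1]),np.degrees(np.arctan2(d[1],d[0])))
E
```

```text
time_s: 13.77
tool_pos: [0.4827, -0.2818, 0.1179]
tool_rot: [180.0, 0.0, 111.3]
contact_force: [-0.7, 0.8, 1.2]
opening: 0.0364
Z [ 0.48269 -0.28182  0.11789] yaw [1.8000e+02 2.0000e-02 1.1132e+02] F [-0.7  0.8  1.2] M [ 0.256  0.408 -0.028] 13.7667
[ 0.50472067 -0.162856    0.101     ] [ 0.0223523   0.11746274 -0.036     ] 0.11957057075589958 79.2258468348549
```

```bash
python3 -m handwheel '[{"offset":[0,0,-0.2],"delta_rot":[0,0,0]},{"offset":[0,0,-0.2],"delta_rot":[0,0,0]},{"offset":[0,0,-0.2],"delta_rot":[0,0,0]},{"offset":[0,0,0],"delta_rot":[0,0,0]}]'; python3 q.py
python3 -m handwheel '[{"offset":[0,0,-0.3],"delta_rot":[0,0,0]},{"offset":[0,0,-0.3],"delta_rot":[0,0,0]},{"offset":[0,0,0],"delta_rot":[0,0,0]},{"offset":[0,0,0],"delta_rot":[0,0,0]}]'; python3 q.py
python3 -c "
from h import *
cv2.imwrite('pics/w9.png',env.get_image('wrist')[:,:,::-1]);b=env.get_image('side')[:,:,::-1]
cv2.imwrite('pics/s9.png',cv2.resize(b[180:315,270:400],None,fx=4.4,fy=4.4,interpolation=2))"
```

```text
time_s: 14.1
tool_pos: [0.4835, -0.2823, 0.1304]
tool_rot: [179.9, 0.1, 111.3]
contact_force: [-0.1, 0.3, -1.6]
opening: 0.0367
Z [ 0.48352 -0.28229  0.1304 ] yaw [1.7992e+02 1.3000e-01 1.1132e+02] F [-0.1  0.3 -1.6] M [-0.054 -0.035 -0.034] 14.1
time_s: 14.43
tool_pos: [0.4832, -0.2821, 0.1418]
tool_rot: [180.0, 0.1, 111.3]
contact_force: [0.6, 0.4, -1.7]
opening: 0.0365
Z [ 0.48318 -0.28209  0.14177] yaw [1.7995e+02 8.0000e-02 1.1132e+02] F [ 0.6  0.4 -1.7] M [ 0.016 -0.028 -0.007] 14.4333
```

View pics/s9.png

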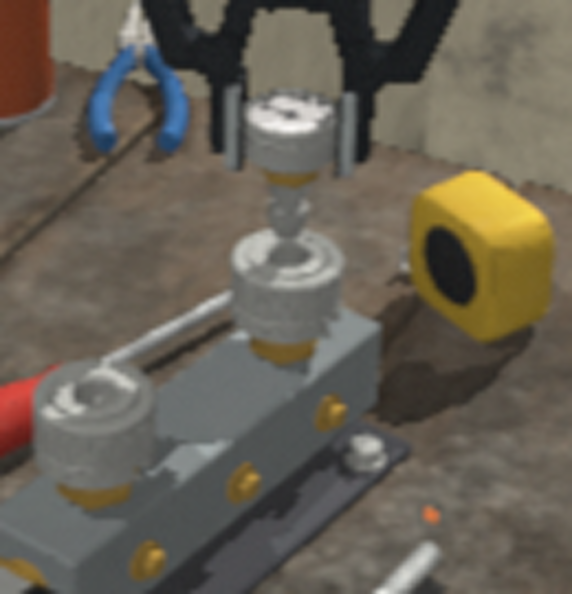

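View pics/w9.png

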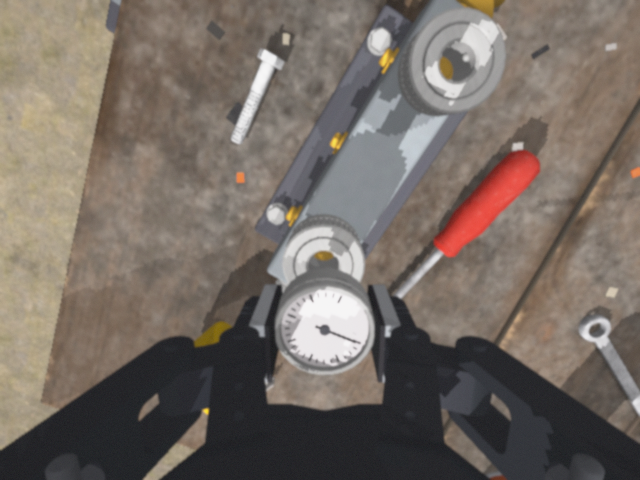

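The gauge is out and hanging clear, and sleeve 1 is back up. On to the other coupling.

```bash
python3 -c "
from h import *
rel([.5050,-.1638,.1458],111.3)"
```

```text
t 14.5333 pos [ 0.4827 -0.2817  0.1409] rot [-180.     -0.    111.32] tool mm [101.8  63.7  -4.9] F [-1.29  0.58 -0.92] M [0.01  0.025 0.047] open 0.0365 j6 31.5
rotvec tool deg [-0.   -0.    0.02]
```

```bash
python3 -m handwheel '[{"offset":[0.2,0.12,-0.1],"delta_rot":[0,0,0]},{"offset":[0.6,0.38,-0.1],"delta_rot":[0,0,0]},{"offset":[0.7,0.44,0],"delta_rot":[0,0,0]},{"offset":[0.7,0.44,0],"delta_rot":[0,0,0]},{"offset":[0.7,0.44,0],"delta_rot":[0,0,0]},{"offset":[0.7,0.44,0],"delta_rot":[0,0,0]},{"offset":[0.7,0.44,0],"delta_rot":[0,0,0]},{"offset":[0.5,0.31,0],"delta_rot":[0,0,0]},{"offset":[0.2,0.12,0],"delta_rot":[0,0,0]},{"offset":[0.1,0.06,0],"delta_rot":[0,0,0]}]'; python3 -m handwheel '[{"offset":[0,0,0],"delta_rot":[0,0,0]},{"offset":[0,0,0],"delta_rot":[0,0,0]},{"offset":[0,0,0],"delta_rot":[0,0,0]},{"offset":[0,0,0],"delta_rot":[0,0,0]}]' >/dev/null
python3 -c "
from h import *
rel([.5052,-.1638,.1458],111.3)
cv2.imwrite('pics/w10.png',env.get_image('wrist')[:,:,::-1]);b=env.get_image('side')[:,:,::-1]
cv2.imwrite('pics/s10.png',cv2.resize(b[190:330,220:360],None,fx=4.2,fy=4.2,interpolation=2))
rel([.5052,-.1638,.1458],111.3)"
```

```text
time_s: 15.37
tool_pos: [0.5052, -0.1623, 0.145]
tool_rot: [-180.0, 0.0, 111.4]
contact_force: [0.4, -0.5, -1.0]
opening: 0.0368
t 15.7 pos [ 0.5049 -0.1642  0.1449] rot [-1.7999e+02  1.0000e-02  1.1125e+02] tool mm [ 0.3  0.4 -0.9] F [ 0.16 -0.37 -0.87] M [-0.023  0.01  -0.009] open 0.0369 j6 43.5
rotvec tool deg [-0.01  0.01 -0.05]
t 15.8 pos [ 0.5049 -0.1641  0.1449] rot [-179.99   -0.    111.26] tool mm [ 0.2  0.3 -0.9] F [-0.21 -0.36 -1.85] M [-0.052 -0.023 -0.029] open 0.0365 j6 43.5
rotvec tool deg [-0.01 -0.   -0.04]
```

View pics/s10.png

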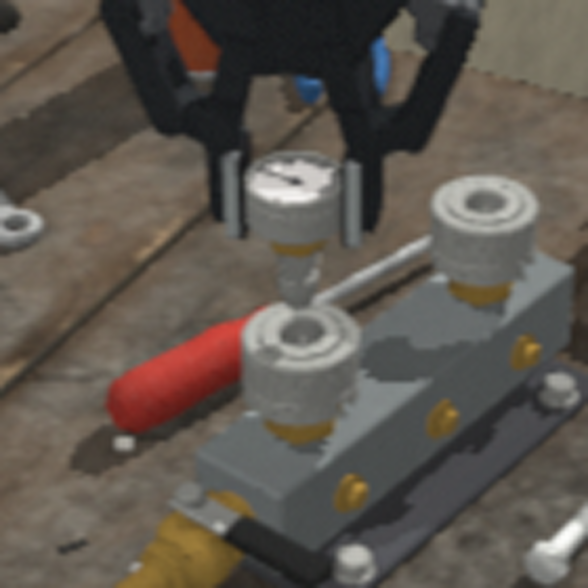

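View pics/w10.png

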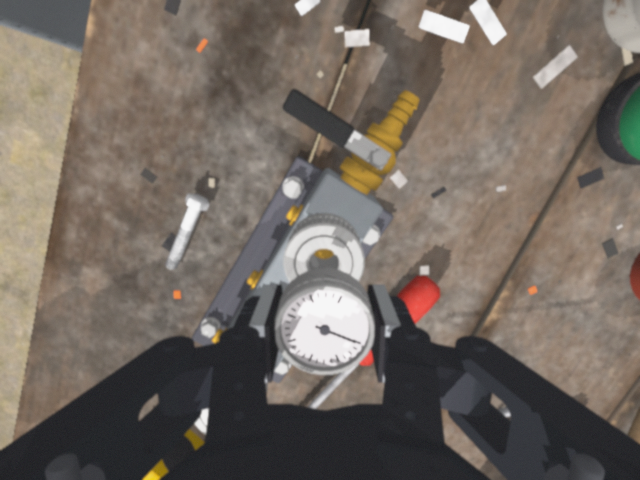

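Gauge sits over mouth 2, and the ring-to-dial alignment in the wrist view matches the view over coupling 1. Lowering slowly.

```bash
python3 -m handwheel '[{"offset":[0.01,0.015,0.2],"delta_rot":[0,0,0]},{"offset":[0,0,0.2],"delta_rot":[0,0,0]},{"offset":[0,0,0.2],"delta_rot":[0,0,0]},{"offset":[0,0,0.15],"delta_rot":[0,0,0]},{"offset":[0,0,0],"delta_rot":[0,0,0]}]'>/dev/null; python3 q.py
python3 -m handwheel '[{"offset":[0,0,0.15],"delta_rot":[0,0,0]},{"offset":[0,0,0.1],"delta_rot":[0,0,0]},{"offset":[0,0,0],"delta_rot":[0,0,0]}]'>/dev/null; python3 q.py
```

```text
Z [ 0.50448 -0.16288  0.12852] yaw [-1.7991e+02 -9.0000e-02  1.1132e+02] F [ 0.5 -0.5 -1.3] M [-0.022  0.016 -0.002] 16.2167
Z [ 0.50493 -0.16311  0.12434] yaw [-1.7996e+02 -3.0000e-02  1.1132e+02] F [-0.5  0.  -1.7] M [0.024 0.023 0.013] 16.4667
```

```bash
python3 -m handwheel '[{"offset":[0,0,0.12],"delta_rot":[0,0,0]},{"offset":[0,0,0.12],"delta_rot":[0,0,0]},{"offset":[0,0,0],"delta_rot":[0,0,0]}]'>/dev/null; python3 q.py
python3 -m handwheel '[{"offset":[0,0,0.1],"delta_rot":[0,0,0]},{"offset":[0,0,0.1],"delta_rot":[0,0,0]},{"offset":[0,0,0],"delta_rot":[0,0,0]}]'>/dev/null; python3 q.py
```

```text
Z [ 0.50482 -0.16326  0.11945] yaw [-1.7994e+02 -2.0000e-02  1.1131e+02] F [-1.2 -0.1 -1.5] M [-0.155  0.297  0.006] 16.7167
Z [ 0.50472 -0.1636   0.11639] yaw [-1.7993e+02  3.0000e-02  1.1131e+02] F [-4.1 -1.4  1.5] M [-0.246  0.923 -0.037] 16.9667
```

```bash
python3 -m handwheel '[{"offset":[0,-0.04,0],"delta_rot":[0,0,0]},{"offset":[0,0,0],"delta_rot":[0,0,0]}]'>/dev/null; python3 q.py
python3 -m handwheel '[{"offset":[0,0,0.08],"delta_rot":[0,0,0]},{"offset":[0,0,0.08],"delta_rot":[0,0,0]},{"offset":[0,0,0],"delta_rot":[0,0,0]}]'>/dev/null; python3 q.py
```

```text
Z [ 0.50455 -0.16363  0.11647] yaw [1.7998e+02 2.0000e-02 1.1131e+02] F [-2.9 -1.1  1.3] M [-0.176  0.702  0.047] 17.1333
Z [ 0.50447 -0.1635   0.11315] yaw [1.7999e+02 1.0000e-02 1.1132e+02] F [-3.6 -1.9 -1.4] M [-0.223  0.598  0.015] 17.3833
```

```bash
python3 -c "
from h import *
b=env.get_image('side')[:,:,::-1]
cv2.imwrite('pics/s11.png',cv2.resize(b[190:330,220:360],None,fx=4.2,fy=4.2,interpolation=2))
";python3 q.py
```

```text
Z [ 0.50436 -0.16338  0.11256] yaw [-1.7999e+02 -2.0000e-02  1.1132e+02] F [-2.6 -1.2 -2. ] M [-0.222  0.551  0.006] 17.4333
```

View pics/s11.png

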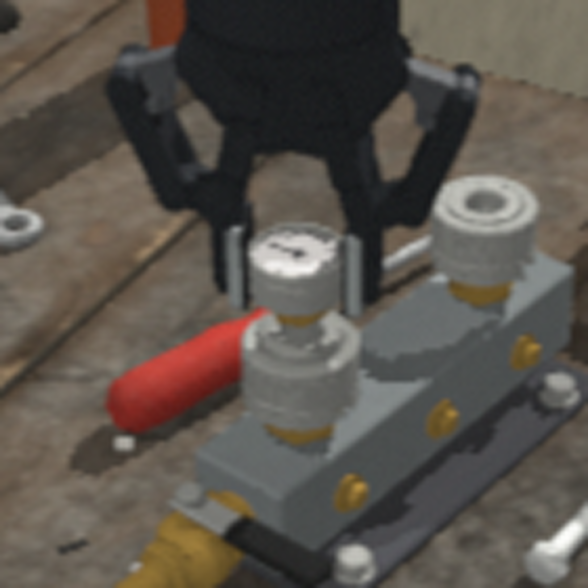

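The nipple is in and sleeve 2 has been driven down (its top edge went from y≈303 to 315). On to the plunger and the lock.

```bash
python3 -m handwheel '[{"offset":[0,0,0.07],"delta_rot":[0,0,0]},{"offset":[0,0,0.07],"delta_rot":[0,0,0]},{"offset":[0,0,0],"delta_rot":[0,0,0]}]'>/dev/null; python3 q.py
python3 -m handwheel '[{"offset":[0,0,0.07],"delta_rot":[0,0,0]},{"offset":[0,0,0],"delta_rot":[0,0,0]}]'>/dev/null; python3 q.py
python3 -m handwheel '[{"offset":[0,0,0.07],"delta_rot":[0,0,0]},{"offset":[0,0,0],"delta_rot":[0,0,0]}]'>/dev/null; python3 q.py
```

```text
Z [ 0.50441 -0.16344  0.1096 ] yaw [-1.7998e+02 -2.0000e-02  1.1132e+02] F [-1.8 -0.7  2.7] M [-0.212  0.611 -0.016] 17.6833
Z [ 0.50445 -0.16346  0.10856] yaw [-1.7999e+02 -1.0000e-02  1.1132e+02] F [-3.4 -0.4  2.8] M [-0.132  0.689 -0.014] 17.85
Z [ 0.50455 -0.16336  0.10682] yaw [ 1.7999e+02 -2.0000e-02  1.1132e+02] F [-0.8 -0.1 -2.3] M [-0.175  0.385  0.04 ] 18.0167
```

```bash
python3 -c "
from h import *
b=env.get_image('side')[:,:,::-1]
cv2.imwrite('pics/s12.png',cv2.resize(b[190:330,220:360],None,fx=4.2,fy=4.2,interpolation=2))
";python3 q.py
```

```text
Z [ 0.50451 -0.16324  0.10644] yaw [ 1.8000e+02 -5.0000e-02  1.1133e+02] F [-0.8 -1.2 -4.3] M [-0.104  0.257 -0.021] 18.0667
```

View pics/s12.png

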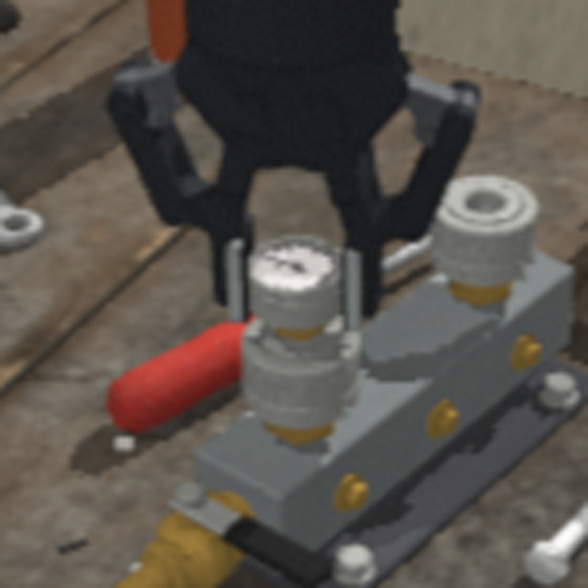

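```bash
python3 -m handwheel '[{"offset":[0,0,0],"delta_rot":[0,0,0]},{"offset":[0,0,0],"delta_rot":[0,0,0]}]'>/dev/null; python3 q.py; python3 -c "
from h import *
env_im=env.get_image('side')[:,:,::-1]; cv2.imwrite('pics/s13f.png',env_im)
L=[cv2.imread('pics/'+p) for p in ('s10.png','s11.png','s12.png')]
L.append(cv2.resize(env_im[190:330,220:360],None,fx=4.2,fy=4.2,interpolation=2))
cv2.imwrite('pics/c13.png',cv2.resize(np.hstack([l[270:460,220:380] for l in L]),None,fx=1.25,fy=1.25))
for l in L:
  h=cv2.cvtColor(l[380:460,250:350],cv2.COLOR_BGR2HSV); print(int(((h[...,0]>12)&(h[...,0]<28)&(h[...,1]>120)).sum()))
"
```

```text
Z [ 0.50454 -0.16307  0.10628] yaw [ 1.7999e+02 -7.0000e-02  1.1133e+02] F [-0.8 -0.1 -4.9] M [-0.045  0.025 -0.009] 18.2333
737
434
541
731
```

View pics/c13.png

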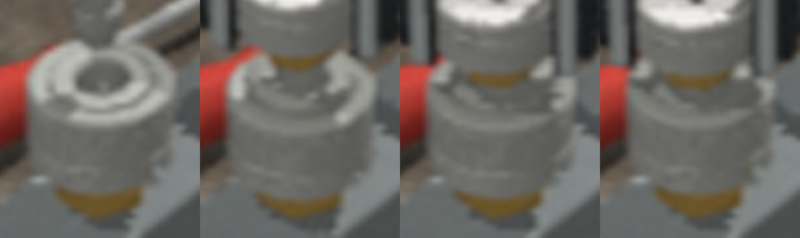

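The visible brass hex area is back to its original value (731 against 737 px), so sleeve 2 has snapped up. The gauge also resists about 5 N of upward pull, so it is locked. I'll relieve the pull and let go.

```bash
python3 -m handwheel '[{"offset":[0,0,0.05],"delta_rot":[0,0,0]},{"offset":[0,0,0],"delta_rot":[0,0,0]}]'>/dev/null; python3 q.py
python3 -m handwheel '[{"offset":[0,0,0],"delta_rot":[0,0,0]},{"offset":[0,0,0],"delta_rot":[0,0,0]},{"offset":[0,0,0],"delta_rot":[0,0,0]},{"offset":[0,0,0],"delta_rot":[0,0,0]},{"offset":[0,0,0],"delta_rot":[0,0,0]}]' 0.1 45; python3 q.py
python3 -m handwheel '[{"offset":[0,0,-0.3],"delta_rot":[0,0,0]},{"offset":[0,0,-0.6],"delta_rot":[0,0,0]},{"offset":[0,0,-0.8],"delta_rot":[0,0,0]},{"offset":[0,0,-0.8],"delta_rot":[0,0,0]},{"offset":[0,0,-0.8],"delta_rot":[0,0,0]},{"offset":[0,0,-0.8],"delta_rot":[0,0,0]},{"offset":[0,0,0],"delta_rot":[0,0,0]},{"offset":[0,0,0],"delta_rot":[0,0,0]}]'
python3 -c "
from h import *
b=env.get_image('side')[:,:,::-1]
cv2.imwrite('pics/s14.png',cv2.resize(b[190:330,220:400],None,fx=4.2,fy=4.2,interpolation=2))
cv2.imwrite('pics/w14.png',env.get_image('wrist')[:,:,::-1])
cv2.imwrite('pics/t14.png',env.get_image('top')[:,:,::-1])
l=cv2.resize(b[190:330,220:360],None,fx=4.2,fy=4.2,interpolation=2)
h=cv2.cvtColor(l[380:460,250:350],cv2.COLOR_BGR2HSV); print(int(((h[...,0]>12)&(h[...,0]<28)&(h[...,1]>120)).sum()))
"
```

```text
Z [ 0.50474 -0.16339  0.10622] yaw [ 1.7997e+02 -1.0000e-02  1.1133e+02] F [-0.2  0.6 -4. ] M [-0.07   0.083 -0.007] 18.45
time_s: 18.87
tool_pos: [0.505, -0.1637, 0.107]
tool_rot: [179.9, 0.1, 111.3]
contact_force: [-0.3, 0.2, 0.3]
opening: 0.0768
Z [ 0.50498 -0.16366  0.10696] yaw [1.7994e+02 5.0000e-02 1.1132e+02] F [-0.3  0.2  0.3] M [-0.018  0.052 -0.007] 18.8667
time_s: 19.53
tool_pos: [0.5057, -0.1641, 0.1904]
tool_rot: [179.8, 0.2, 111.3]
contact_force: [1.0, 0.8, -0.1]
opening: 0.077
732
```

View pics/s14.png

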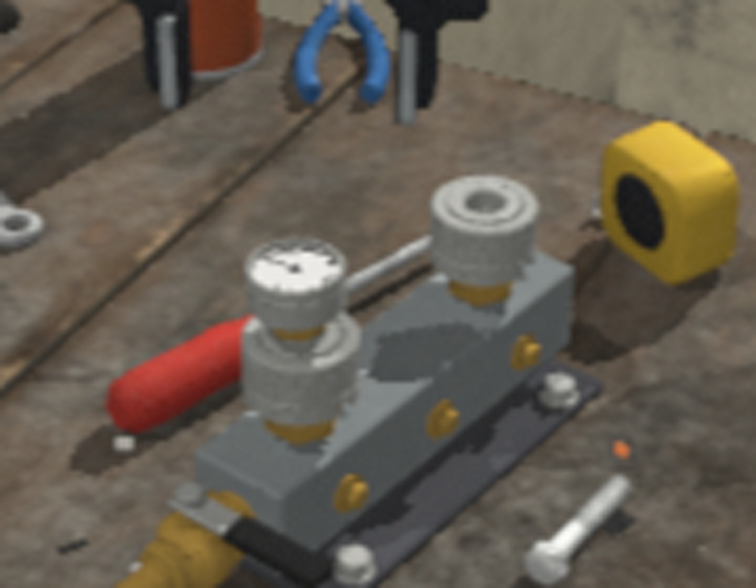

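View pics/w14.png

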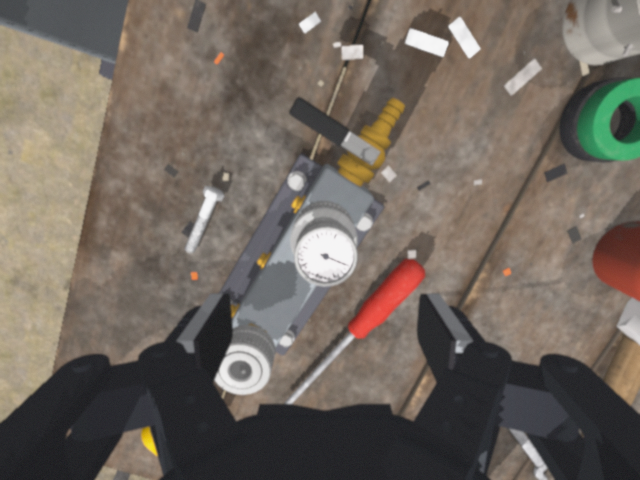

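```bash
python3 -c "
from h import *
C=cam('side')
for z in (.129,.132,.137): print(z,onz(C,290.7,253.6,z))
rel([.5052,-.1638,.19]); print(env.job_done())"
```

```text
0.129 [ 0.50500951 -0.16272177  0.129     ]
0.132 [ 0.50277137 -0.15901656  0.132     ]
0.137 [ 0.49904115 -0.1528412   0.137     ]
t 19.6833 pos [ 0.504  -0.1632  0.1872] rot [-1.7993e+02 -8.0000e-02  1.1132e+02] tool mm [-1.   1.  -2.8] F [-0.4   0.14 -0.2 ] M [ 0.034  0.    -0.007] open 0.0768 j6 43.5
the job is handed in; nothing more can be done
None
```

The gauge is now locked upright in the other coupling, and I handed the job in at about 19.7 s, well inside the 54 s limit. No verdict was reported.

**What I did:**
- I turned the first coupling's sleeve clockwise about 58° under a light press of 6–11 N, until the notch met the pin.
- I pushed that sleeve down until the gauge lifted about 5 mm, then pulled the gauge straight out, and the sleeve snapped back up.
- I pushed the gauge into the second coupling with gentle forces: readings stayed under 5 N, but they were taken between steps, so brief peaks could be higher. I then let go and backed off.

**Last checks:**
- **Second sleeve:** it is fully up again. The brass visible below it in the side view measured 732 px, against 737 px before insertion.
- **Lock:** before I let go, the gauge resisted about 5 N of upward pull.
- **Height:** the nipple tip was about 19–20 mm above the coupling's base, against the specified 17–19 mm, going by the arm's reading. The side view agrees within its 2–5 mm error.
- **Surroundings:** the bolt, screwdriver and tape measure look undisturbed, and the gripper is clear above the gauge.

**Two readings to note:**
- The sleeve press read 14 N at the end of its travel, so it touched its stop lightly.
- There was a sideways force of about 4 N while the nipple entered the second coupling. I shifted slightly to ease it, and it was down to about 1 N by the time the gauge locked.

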